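# Put the stacked hardness reference blocks back in their nests

### The arm

A 6-joint arm with a two-finger parallel gripper is mounted at the origin on the work surface. World frame = base frame: x ahead of the robot, y to its left, z up, the work surface at z = 0. Lengths are in m, angles in rad, forces in N, time in s.
With the tool pointing down it reaches from about 0.3 to 0.85 m from the base axis. Payload 4.2 kg.
Tool frame: the origin (TCP) lies at the centre of the arm's flange, where the gripper is bolted on; the fingertips stand 191 mm ahead of it and the grasp point (between the pads) lies 172 mm ahead of it; z points along the fingers, y is the line along which they close (so a half turn about z gives the same grasp; the last joint's range is limited). The gripper opens to 91 mm and grips with 3 to 60 N. Pads are 32 mm wide; open, the fingers measure 118 mm over their backs; the gripper's body (76 mm by 178 mm) begins 60 mm behind the grasp point.
Start: joints at [1.27, 0.32, 1.565, -0, 1.257, -0.02], TCP at [0.159, 0.552, 0.405] pointing down, gripper open.
Joint ranges: [-3.11, 3.11], [-0.84, 2.01], [0.21, 2.61], [-1.34, 4.49], [0.05, 2.63], [-2.56, 2.56]. Speed limits (rad/s): [2.57, 2.57, 3.14, 3.14, 3.14, 3.14].

### API

Orientations are given as [roll, pitch, yaw] about the fixed x, y, z axes, in that order (R = Rz(yaw) Ry(pitch) Rx(roll)).
In Python, from rig import observe, snapshot, camera_params, sign_off, regions_of gives the robot as it stands.
- The arm moves only by the tool play_rows, never from a script. Its arguments are lists of equal length, an entry for each row: "grip": the opening, from 0 (shut) to 1 (fully open); "offset": the shift along the tool's x, y, z in cm, a list of three; "angular": the turn, a rotation vector about the tool's x, y, z in degrees, a list of three. In form: {"grip": [grip, ...], "offset": [[x, y, z], ...], "angular": [[ax, ay, az], ...]}. A call has 1 to 12 rows; each row shifts and turns the commanded pose from where the row before left it, along the tool's axes as they then stand; what a row does not reach is not made up. A row lasts 1/8 s, in which the tool goes at most 62.5 mm and 10.7 degrees, less where a joint would pass 70% of its speed; a pose out of reach is approached as far as the arm can. A call is refused whole if a number of a shift passes 6.25 or a number of a turn 10.7, either way. A call with a gripper value outside its range is refused whole. The fingers move at their own pace and stop on an object; the grip force is fixed at half the most. Time passes only in rows, so rows that do not move let the fingers close. It gives the time, the measured TCP pose, the force, the opening and the grip force at its end, in the units of the state.
- observe(): the state, without advancing time (a new reading comes with each control period).
- snapshot(name): name is "scene" or "top" or "wrist"; returns (picture, depth): 420x560x3 uint8, blue, green, red; 420x560 float32, m along the optical axis (not along the pixel's ray), 0 where there is no reading.
- camera_params(name): a dict with "fx", "fy", "cx", "cy" (pixels), "R" (3x3) and "t" (3): a world point X has camera coordinates R X + t. Camera axes: x right, y down, z forward; pixel columns grow to the right and rows downward; lengths in m; the calibration is good to about 2 mm. A picture is of the moment at which its call begins: read the wrist's pose just before it. camera_params takes no time and is no camera call; for the wrist camera it gives the pose at the moment of the call.
- sign_off(): hands the job in; it is judged then, once.
Trained networks look in the newest picture that a camera, given by its name, has taken for a name from the list of things; names that differ only in an ending like _2 or _b are one class to them, and where a whole thing is asked for, a point or a joint stands for the part that bears it (a point fixed in the world has none). Each returns a list of dicts, best first, with "conf" (0 to 1); they miss things now and then, are a little off and sometimes report something else, mostly with a low value. They report only what shows in the picture. A call takes as long as a camera call. They do not tell look-alikes from the thing itself.
- regions_of(label, camera): "mask" (420x560 bool, what is visible of it) and "rect" ([left, top, right, bottom] in pixels, round what is visible of it).
The state is a dict: "time": time; "joints": joint angles; "dq": joint speeds; "tau": joint torques, N m; "tool_pos": TCP position; "tcp_rot": TCP orientation; "ft_force": force on the tool from outside, world axes, zero at the start; "wrist_torque": the same for the moment, N m; "opening": finger opening in m; "grip_force": force on a finger pad.
Only numpy, scipy, OpenCV 4.12 (cv2) and the standard library are available. Lean on these libraries where they do the work, as an engineer would, in place of code of your own. Each camera call takes 0.05 s, during which the arm holds its last target. There are 200 camera calls.

### The job

Take apart the stack of four steel reference blocks on the platen, working from the top down, one block at a time, and carry each straight to the wooden nest of its own shape: the rectangular, hexagonal, round and square one. Set each block down inside the lip of its nest, lying flat on the nest's floor, without dropping or slamming it, and leave all four there at rest.

Things in the scene. Friction and masses are not known exactly. Their poses are not given: they have to be found in the camera images.
- bar_block: Steel hardness reference block, loose, 22 mm thick. Origin: centre of its underside; z up. Bright. Rectangle of 32 mm along its x by 18 mm along its y (grip across y). At the start the topmost and smallest of the stack.
- hex_block: Steel hardness reference block, loose, 22 mm thick. Origin: centre of its underside; z up. Dark (blackened). Regular hexagon, 38 mm across flats; one pair of flats faces its +y and -y, the corners on +x and -x are 44 mm apart. At the start second from the top.
- round_block: Steel hardness reference block, loose, 22 mm thick. Origin: centre of its underside; z up. Bright. Disc of 52 mm diameter. At the start third from the top, resting on the square block.
- square_block: Steel hardness reference block, loose, 22 mm thick. Origin: centre of its underside; z up. Dark (blackened). Square, 66 mm by 66 mm, sides along its x and y, about 0.7 kg. At the start at the bottom of the stack, resting on the platen.
- platen: Bright round steel plate fixed to the bench, 104 mm diameter, 12 mm high, on which the four blocks are stacked at the start, each within about 4 mm of the centre of the one below and turned at random. Origin: centre of its underside, on the bench. Its place changes with those of the nests.
- bar_nest: Low wooden storage nest fixed to the bench, with a flat floor 4 mm above the bench and a 6 mm wide lip that stands 6 mm above the floor (10 mm above the bench); there is 9 mm of play all round its block. Origin: centre of its underside, on the bench; z up. Rectangular, inside 50 mm along its x by 36 mm along its y, outside 62 by 48 mm.
- hex_nest: Low wooden storage nest fixed to the bench, with a flat floor 4 mm above the bench and a 6 mm wide lip that stands 6 mm above the floor (10 mm above the bench); there is 9 mm of play all round its block. Origin: centre of its underside, on the bench; z up. Hexagonal, inside 56 mm across flats, outside 68 mm; flats face its +y and -y.
- round_nest: Low wooden storage nest fixed to the bench, with a flat floor 4 mm above the bench and a 6 mm wide lip that stands 6 mm above the floor (10 mm above the bench); there is 9 mm of play all round its block. Origin: centre of its underside, on the bench; z up. Round, inside diameter 70 mm, outside about 82 mm.
- square_nest: Low wooden storage nest fixed to the bench, with a flat floor 4 mm above the bench and a 6 mm wide lip that stands 6 mm above the floor (10 mm above the bench); there is 9 mm of play all round its block. Origin: centre of its underside, on the bench; z up. Square, inside 84 mm, outside 96 mm, sides along its x and y.
Not all that is in view belongs to the job. What is shaped like the round_block but green or purple is not meant.

How it is judged:
On the way, in this order (a step that is already met when the one before it is completed fails the run):
1. the rectangular block lies flat in the rectangular nest, let go (horizontal distance between bar_block and bar_nest below 0.014 m and z of bar_block in the frame of bar_nest between 0.0015 and 0.0065 m and angle between bar_block's own z axis and vertical below 0.08 rad and linear speed of bar_block below 0.01 m/s and contact force between bar_block and the fingers below 0.2 N), for 0.2 s.
2. the hexagonal block lies flat in the hexagonal nest, let go (horizontal distance between hex_block and hex_nest below 0.014 m and z of hex_block in the frame of hex_nest between 0.0015 and 0.0065 m and angle between hex_block's own z axis and vertical below 0.08 rad and linear speed of hex_block below 0.01 m/s and contact force between hex_block and the fingers below 0.2 N), for 0.2 s.
3. the round block lies flat in the round nest, let go (horizontal distance between round_block and round_nest below 0.014 m and z of round_block in the frame of round_nest between 0.0015 and 0.0065 m and angle between round_block's own z axis and vertical below 0.08 rad and linear speed of round_block below 0.01 m/s and contact force between round_block and the fingers below 0.2 N), for 0.2 s.
4. the square block lies flat in the square nest, let go (horizontal distance between square_block and square_nest below 0.014 m and z of square_block in the frame of square_nest between 0.0015 and 0.0065 m and angle between square_block's own z axis and vertical below 0.08 rad and linear speed of square_block below 0.01 m/s and contact force between square_block and the fingers below 0.2 N), for 0.2 s.
At the end, for the whole second after the job is handed in: Each of the four blocks lies flat on the floor of the nest of its own shape (centre within 14 mm of the nest's centre, underside within 2.5 mm of the nest's floor, tilt under 0.08 rad), is let go, and is at rest (under 10 mm/s) (all of step 1 and all of step 2 and all of step 3 and all of step 4); the robot touches nothing.
It fails at once if the rectangular block is dropped (falls free faster than 0.55 m/s, that is from more than about 15 mm) (linear speed of bar_block above 0.55 m/s and contact force between bar_block and the fingers below 0.05 N).
It fails at once if the hexagonal block is dropped (falls free faster than 0.55 m/s, that is from more than about 15 mm) (linear speed of hex_block above 0.55 m/s and contact force between hex_block and the fingers below 0.05 N).
It fails at once if the round block is dropped (falls free faster than 0.55 m/s, that is from more than about 15 mm) (linear speed of round_block above 0.55 m/s and contact force between round_block and the fingers below 0.05 N).
It fails at once if the square block is dropped (falls free faster than 0.55 m/s, that is from more than about 15 mm) (linear speed of square_block above 0.55 m/s and contact force between square_block and the fingers below 0.05 N).
It fails at once if a block is slammed into its nest (over 90 N between them) (contact force between bar_block and bar_nest above 90 N or contact force between hex_block and hex_nest above 90 N or contact force between round_block and round_nest above 90 N or contact force between square_block and square_nest above 90 N).
It also fails if it takes over 112 s, if anything falls off the work surface, if the arm or the gripper's body presses on something with over 40 N, if the wrist force passes 120 N, or if a joint passes its speed limit or range.

## Working session

There is one attempt and no reset: what is moved stays moved. The work goes in short steps, Python scripts to look and compute and a tool call to move; the robot and the scene stay as the last step left them, time stands still between calls to the robot, and variables do not carry over. Pictures are saved under pics/ and viewed, at most 14 in all, crops included, and the job is handed in when it is done.

Besides the shell and the picture viewer there is one more tool, called after ">>>" by a JSON object that holds its "fn" and its "kwargs", one argument or row to a line. play_rows: Moves the arm, as the interface text tells. Its arguments: {"type":"object","properties":{"grip":{"type":"array","items":{"type":"number"}},"offset":{"type":"array","items":{"type":"array","items":{"type":"number"}}},"angular":{"type":"array","items":{"type":"array","items":{"type":"number"}}}},"required":["grip","offset","angular"]}

```bash
mkdir -p pics; ls; python3 - <<'E'
from rig import *
import cv2,numpy as np
s=observe();print(s['time'],s['tool_pos'],s['tcp_rot'],s['opening'],s['ft_force'])
ims=[]
for c in ("top","scene"):
    p,d=snapshot(c);cv2.imwrite(f"pics/{c}0.png",p);np.save(f"{c}0.npy",d)
    k=camera_params(c);print(c,k)
    for l in ["bar_block","hex_block","round_block","square_block","platen","bar_nest","hex_nest","round_nest","square_nest"]:
        print(l,[(round(r['conf'],2),[int(v) for v in r['rect']]) for r in regions_of(l,c)[:4]])
E
```

```text
pics
0.0 [0.15928486 0.55231825 0.40390522] [-3.13979922e+00 -5.98760004e-05  2.86076627e+00] 0.0911559310846771 [ 0.3763628  -0.60355064  0.20663478]
top {'fx': 541.1863059504249, 'fy': 541.1863059504249, 'cx': 284.0996143096866, 'cy': 210.1754574011849, 'R': array([[-0.03004041, -0.99941462, -0.01637032],
       [-0.99355592,  0.03164702, -0.10883523],
       [ 0.1092896 ,  0.01299537, -0.993925  ]]), 't': array([0.02654867, 0.53667073, 1.2262219 ])}
bar_block []
hex_block [(0.7, [295, 237, 313, 251])]
round_block [(0.72, [290, 234, 300, 252]), (0.7, [232, 200, 253, 227]), (0.69, [291, 184, 311, 207]), (0.66, [294, 237, 316, 252])]
square_block [(0.66, [288, 230, 321, 262])]
platen [(0.59, [284, 224, 323, 265])]
bar_nest [(0.68, [384, 246, 415, 272]), (0.63, [288, 230, 322, 262])]
hex_nest [(0.71, [195, 164, 224, 197])]
round_nest [(0.9, [345, 156, 380, 191])]
square_nest [(0.96, [135, 232, 189, 286])]
scene {'fx': 457.65690363043836, 'fy': 457.65690363043836, 'cx': 282.6096348321115, 'cy': 197.90826802322317, 'R': array([[ 0.74625574,  0.66565655,  0.00193148],
       [ 0.49945401, -0.55800611, -0.6627027 ],
       [-0.44005462,  0.49551037, -0.7488801 ]]), 't': array([-0.38336092, -0.18877215,  1.12245601])}
bar_block [(0.68, [239, 185, 257, 207])]
hex_block [(0.48, [238, 196, 262, 216])]
round_block [(0.82, [287, 236, 315, 269]), (0.75, [313, 192, 338, 213]), (0.48, [237, 207, 262, 224])]
square_block [(0.79, [225, 207, 274, 240])]
platen [(0.59, [225, 207, 278, 248])]
bar_nest [(0.57, [124, 272, 165, 306])]
hex_nest [(0.55, [362, 184, 399, 217])]
round_nest []
square_nest [(0.83, [316, 121, 364, 155]), (0.4, [240, 187, 259, 208])]
```

View pics/top0.png

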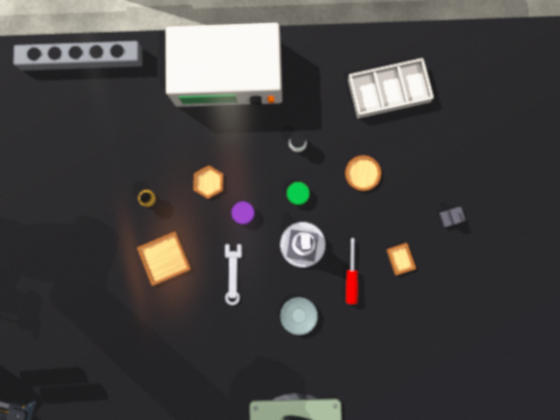

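View pics/scene0.png

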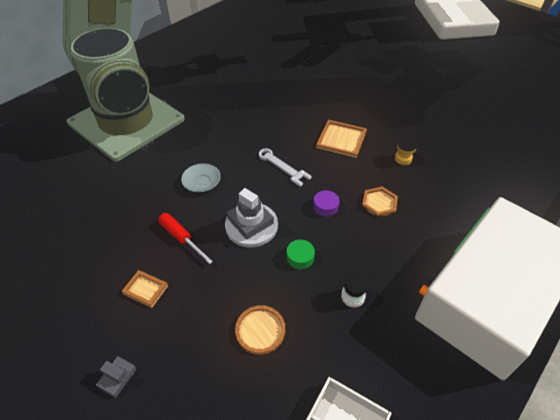

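```bash
cat > h.py <<'E'
from rig import *
import cv2,numpy as np
from scipy.spatial.transform import Rotation as Ro
def ray(k,u,v,z):
    "world point on plane z seen at pixel (u,v)"
    u=np.atleast_1d(u);v=np.atleast_1d(v)
    d=np.stack([(u-k['cx'])/k['fx'],(v-k['cy'])/k['fy'],np.ones(len(u))],1)@k['R']
    c=-k['R'].T@k['t'];return c+d*((z-c[2])/d[:,2])[:,None]
def cloud(k,d):
    v,u=np.indices(d.shape);d=d[...,None]
    pc=np.concatenate([((u-k['cx'])/k['fx'])[...,None]*d,((v-k['cy'])/k['fy'])[...,None]*d,d],-1)
    return (pc-k['t'])@k['R']
def go(x,y,z=None,yaw=None,s=None):
    "tool-frame shift (cm) and turn (deg) to reach the target"
    s=s or observe();R=Ro.from_euler('xyz',s['tcp_rot']);p=s['tool_pos']
    z=p[2] if z is None else z
    print('t',round(s['time'],2),'pos',np.round(p,4),'rpy',np.round(s['tcp_rot'],4),'open',round(s['opening'],4),'F',np.round(s['ft_force'],1),'g',np.round(s['grip_force'],1))
    print('shift cm (cur axes)',np.round(R.inv().apply(np.array([x,y,z])-p)*100,2))
    if yaw is not None:
        dy=(yaw-s['tcp_rot'][2]+np.pi/2)%np.pi-np.pi/2
        for a in (dy, dy-np.sign(dy)*np.pi):
            Rt=Ro.from_euler('xyz',[np.pi,0,s['tcp_rot'][2]+a])
            print('turn deg',np.round(np.degrees((R.inv()*Rt).as_rotvec()),2),'j6',np.round(s['joints'][5],2),'shift cm (new axes)',np.round(Rt.inv().apply(np.array([x,y,z])-p)*100,2))
E
python3 - <<'E'
from h import *
for c,P in (("top",{'bar':(401,259),'hex':(208,182),'round':(363,173),'square':(163,259),'platen':(303,245)}),("scene",{'bar':(145,288),'hex':(380,201),'round':(260,329),'square':(341,138)})):
    p=cv2.imread(f"pics/{c}0.png");d=np.load(f"{c}0.npy");k=camera_params(c);W=cloud(k,d)
    hsv=cv2.cvtColor(p,cv2.COLOR_BGR2HSV)
    m=((hsv[...,0]<25)&(hsv[...,1]>70)&(hsv[...,2]>60)).astype(np.uint8)
    n,L,st,ce=cv2.connectedComponentsWithStats(m)
    for nm,(u,v) in P.items():
        if nm=='platen':
            w=W[225:266,283:324].reshape(-1,3);print('platen z hist',np.histogram(w[:,2],bins=np.arange(-.01,.12,.01))); continue
        l=L[v,u];vv,uu=np.where(L==l)
        w=ray(k,uu,vv,.010);hull=cv2.convexHull((w[:,:2]*1000).astype(np.float32))
        M=cv2.moments(hull);r=cv2.minAreaRect(hull)
        zz=W[vv,uu,2];g=zz[d[vv,uu]>0]
        print(c,nm,'cen mm',round(M['m10']/M['m00'],1),round(M['m01']/M['m00'],1),'rect',np.round(r[0],1),np.round(r[1],1),round(r[2],1),'z',np.round(np.percentile(g,[5,50,95]),4) if len(g) else None)
go(.5,.0)
E
```

```text
top bar cen mm 417.7 -257.6 rect [ 417.6 -257.4] [69.1 56.7] 16.6 z [-0.0018  0.0048  0.0121]
top hex cen mm 613.8 188.7 rect [614.1 189.6] [76.8 84.7] 25.1 z [-0.0021  0.004   0.0121]
top round cen mm 623.3 -178.4 rect [ 623.4 -178.2] [87.5 89. ] 87.6 z [-0.0015  0.0048  0.0121]
top square cen mm 438.8 301.6 rect [437.8 302.9] [234.1 168.1] 8.3 z [-0.0041  0.001   0.0093]
platen z hist (array([111, 230, 507,  32, 385,   9, 129,  12, 106,  30,  54,  70]), array([-0.01,  0.  ,  0.01,  0.02,  0.03,  0.04,  0.05,  0.06,  0.07,
        0.08,  0.09,  0.1 ,  0.11]))
scene bar cen mm 419.1 -257.4 rect [ 419.2 -257.5] [70.3 53.8] 16.3 z [-0.0003  0.0048  0.0108]
scene hex cen mm 612.7 188.6 rect [612.2 189.6] [70.7 83. ] 27.7 z [0.     0.0047 0.0108]
scene round cen mm 622.4 -177.7 rect [ 622.4 -178.2] [82.9 85.8] 41.8 z [0.0009 0.0044 0.0108]
scene square cen mm 436.2 293.4 rect [436.2 293.1] [101.1 113.1] 21.4 z [-0.0005  0.0043  0.0107]
t 1.0 pos [0.1593 0.5525 0.4048] rpy [3.1415 0.     2.8608] open 0.091 F [ 0.5 -0.6 -0.1] g 0.0
shift cm (cur axes) [-48.04 -43.64  -0.  ]
```

```bash
python3 - <<'E'
from h import *
k=camera_params('top');print(ray(k,[303,302],[245,242],.012), ray(k,[306],[242],.1))
for c in("top","scene"):
    p=cv2.imread(f"pics/{c}0.png");k=camera_params(c)
    hsv=cv2.cvtColor(p,cv2.COLOR_BGR2HSV)
    m=((hsv[...,0]<25)&(hsv[...,1]>70)&(hsv[...,2]>110)).astype(np.uint8)
    n,L,st,ce=cv2.connectedComponentsWithStats(m);u,v=(163,259) if c=='top' else (341,138)
    vv,uu=np.where(L==L[v,u]);w=ray(k,uu,vv,.010);h=cv2.convexHull((w[:,:2]*1000).astype(np.float32));print(cv2.minAreaRect(h))
    d=np.load(f"{c}0.npy");W=cloud(k,d)
    b=(np.abs(W[...,0]-.46)<.09)&(np.abs(W[...,1]+.04)<.09)
    for lo,hi in((.093,.107),(.072,.084),(.05,.062),(.028,.04)):
        q=W[b&(W[...,2]>lo)&(W[...,2]<hi)];print(lo,len(q),np.round(q.mean(0),4),cv2.minAreaRect((q[:,:2]*1000).astype(np.float32)))
print(camera_params('wrist'));go(.47,-.04)
E
```

```text
[[ 0.45598776 -0.03149843  0.012     ]
 [ 0.46305794 -0.02940096  0.012     ]] [[ 0.4584049 -0.0364884  0.1      ]]
((435.894287109375, 296.6317443847656), (100.97700500488281, 101.10144805908203), 21.458484649658203)
0.093 123 [ 0.4602 -0.0361  0.1002] ((460.4428405761719, -35.955848693847656), (31.380355834960938, 17.994709014892578), 3.2419235706329346)
0.072 133 [ 0.4558 -0.0305  0.0781] ((456.2529296875, -32.01945495605469), (39.377376556396484, 37.368560791015625), 63.534751892089844)
0.05 141 [ 0.4526 -0.029   0.056 ] ((456.45819091796875, -31.858718872070312), (47.46588897705078, 49.781005859375), 87.90817260742188)
0.028 408 [ 0.4509 -0.0278  0.0338] ((454.55877685546875, -30.10356903076172), (65.87671661376953, 65.89306640625), 79.33554077148438)
((435.53326416015625, 293.90582275390625), (98.07083892822266, 106.75554656982422), 21.185970306396484)
0.093 170 [ 0.4605 -0.0349  0.0986] ((458.8749084472656, -34.095184326171875), (33.07209396362305, 19.417478561401367), 1.2426574230194092)
0.072 153 [ 0.4633 -0.0393  0.0776] ((461.8388671875, -32.80226135253906), (38.1149787902832, 33.1172981262207), 75.16829681396484)
0.05 192 [ 0.4658 -0.0404  0.0556] ((461.29705810546875, -35.995723724365234), (49.684879302978516, 37.16630554199219), 45.984798431396484)
0.028 427 [ 0.464  -0.0388  0.0335] ((452.404296875, -27.701854705810547), (67.45010375976562, 69.03247833251953), 79.1607894897461)
{'fx': 307.954152506379, 'fy': 307.954152506379, 'cx': 281.39445678706574, 'cy': 214.7922474368235, 'R': array([[ 0.27825264,  0.96050701,  0.00132542],
       [ 0.92876582, -0.26940873,  0.25458393],
       [ 0.24488673, -0.06960764, -0.96704977]]), 't': array([-0.57495096, -0.02806233,  0.38937347])}
t 1.0 pos [0.1593 0.5525 0.4048] rpy [3.1415 0.     2.8608] open 0.091 F [ 0.5 -0.6 -0.1] g 0.0
shift cm (cur axes) [-46.27 -48.32  -0.  ]
```

>>> {"fn": "play_rows", "kwargs": {
  "grip": [1, 1, 1, 1, 1, 1, 1, 1, 1, 1, 1, 1],
  "offset": [
    [-3.8, -4.0, 0],
    [-3.8, -4.0, 0],
    [-3.8, -4.0, 0],
    [-3.8, -4.0, 0],
    [-3.8, -4.0, 0],
    [-3.8, -4.0, 0],
    [-3.8, -4.0, 0],
    [-3.8, -4.0, 0],
    [-3.8, -4.0, 0],
    [-3.8, -4.0, 0],
    [-3.8, -4.0, 0],
    [-3.8, -4.0, 0]
  ],
  "angular": [
    [0, 0, 0],
    [0, 0, 0],
    [0, 0, 0],
    [0, 0, 0],
    [0, 0, 0],
    [0, 0, 0],
    [0, 0, 0],
    [0, 0, 0],
    [0, 0, 0],
    [0, 0, 0],
    [0, 0, 0],
    [0, 0, 0]
  ]
}}

```text
time: 2.5
tool_pos: [0.465, -0.0369, 0.405]
tcp_rot: [3.141, 0.001, 2.86]
ft_force: [0.4, 0.2, 0.3]
opening: 0.0912
grip_force: 0.0
```

```bash
python3 -c "
from h import *
go(.46,-.035,yaw=.04)"
```

```text
t 2.5 pos [ 0.465  -0.0369  0.405 ] rpy [3.1410e+00 8.0000e-04 2.8603e+00] open 0.0912 F [0.4 0.2 0.3] g 0.0
shift cm (cur axes) [ 0.53  0.05 -0.  ]
turn deg [  0.02   0.05 -18.41] j6 -1.39 shift cm (new axes) [0.49 0.21 0.  ]
turn deg [ 7.0000e-02 -3.0000e-02  1.6159e+02] j6 -1.39 shift cm (new axes) [-0.49 -0.21 -0.  ]
```

>>> {"fn": "play_rows", "kwargs": {
  "grip": [1, 1, 1, 1, 1, 1, 1, 1, 1, 1, 1, 1],
  "offset": [
    [0, 0, 0],
    [0, 0, 0],
    [0, 0, 0],
    [0, 0, 0],
    [0, 0, 0],
    [0, 0, 0],
    [0, 0, 0],
    [0, 0, 0],
    [0, 0, 0],
    [0, 0, 0],
    [0, 0, 0],
    [0, 0, 0]
  ],
  "angular": [
    [0, 0, 10.1],
    [0, 0, 10.1],
    [0, 0, 10.1],
    [0, 0, 10.1],
    [0, 0, 10.1],
    [0, 0, 10.1],
    [0, 0, 10.1],
    [0, 0, 10.1],
    [0, 0, 10.1],
    [0, 0, 10.1],
    [0, 0, 10.1],
    [0, 0, 10.1]
  ]
}}

```text
time: 4.0
tool_pos: [0.4644, -0.0351, 0.4048]
tcp_rot: [3.142, -0.0, 0.74]
ft_force: [0.5, 0.8, 0.5]
opening: 0.0914
grip_force: 0.0
```

>>> {"fn": "play_rows", "kwargs": {
  "grip": [1, 1, 1, 1, 1],
  "offset": [
    [0, 0, 0],
    [0, 0, 0],
    [0, 0, 0],
    [0, 0, 0],
    [0, 0, 0]
  ],
  "angular": [
    [0, 0, 10.1],
    [0, 0, 10.1],
    [0, 0, 10.1],
    [0, 0, 10.1],
    [0, 0, 0]
  ]
}}

```text
time: 4.62
tool_pos: [0.4644, -0.0351, 0.4048]
tcp_rot: [-3.141, -0.0, 0.042]
ft_force: [0.2, 0.2, -0.1]
opening: 0.0909
grip_force: 0.0
```

```bash
cat > stack.py <<'E'
from h import *
import sys
k=camera_params('wrist');p,d=snapshot('wrist');W=cloud(k,d)
cv2.imwrite(f"pics/{sys.argv[1]}.png",p)
cx,cy=float(sys.argv[2]),float(sys.argv[3])
b=(np.abs(W[...,0]-cx)<.07)&(np.abs(W[...,1]-cy)<.07)&(d>0)
for z in map(float,sys.argv[4:]):
    q=W[b&(np.abs(W[...,2]-z)<.005)]
    if len(q)<20: print(z,len(q));continue
    h=cv2.convexHull((q[:,:2]*1000).astype(np.float32))
    a=cv2.approxPolyDP(h,4,True)[:,0]
    print(z,len(q),'zmed',round(np.median(q[:,2]),4),'rect',[np.round(v,1) for v in cv2.minAreaRect(h)],'circ',cv2.minEnclosingCircle(h),'poly',np.round(a).astype(int).tolist())
go(cx,cy,yaw=0)
E
python3 stack.py w1 .46 -.035 .1 .078 .056 .034 .012
```

```text
0.1 606 zmed 0.0995 rect [array([460.4, -33.9]), array([31.4, 17.5]), np.float64(2.7)] circ ((460.23052978515625, -34.147499084472656), 17.68849754333496) poly [[476, -41], [475, -25], [445, -27], [445, -43]]
0.078 555 zmed 0.0775 rect [array([458.5, -31.7]), array([37.6, 42.6]), np.float64(14.6)] circ ((458.4769592285156, -31.354780197143555), 21.673755645751953) poly [[479, -37], [471, -15], [452, -11], [438, -25], [443, -45], [464, -52]]
0.056 444 zmed 0.0555 rect [array([459.6, -29.8]), array([45.9, 51.1]), np.float64(11.9)] circ ((456.9335021972656, -30.158275604248047), 25.98863983154297) poly [[476, -47], [482, -26], [472, -9], [452, -5], [435, -16], [440, -50], [459, -56]]
0.034 1306 zmed 0.0335 rect [array([454.3, -28.3]), array([66.1, 66.1]), np.float64(79.3)] circ ((454.2705383300781, -28.391592025756836), 45.509891510009766) poly [[492, -3], [428, 9], [417, -53], [479, -66]]
0.012 2197 zmed 0.0116 rect [array([457.6, -29.1]), array([102.5, 102.7]), np.float64(21.2)] circ ((457.20465087890625, -28.970123291015625), 51.90686798095703) poly [[509, -28], [503, -5], [490, 11], [451, 22], [417, 4], [406, -31], [418, -62], [434, -75], [459, -81], [491, -69], [504, -51]]
t 4.67 pos [ 0.4644 -0.0351  0.4048] rpy [-3.1415e+00 -2.0000e-04  4.3400e-02] open 0.091 F [-0.5 -0.5  0.7] g 0.0
shift cm (cur axes) [-0.44 -0.03 -0.  ]
turn deg [-0.   -0.01  2.49] j6 1.43 shift cm (new axes) [-0.44 -0.01 -0.  ]
turn deg [ 1.0000e-02 -1.0000e-02 -1.7751e+02] j6 1.43 shift cm (new axes) [0.44 0.01 0.  ]
```

View pics/w1.png

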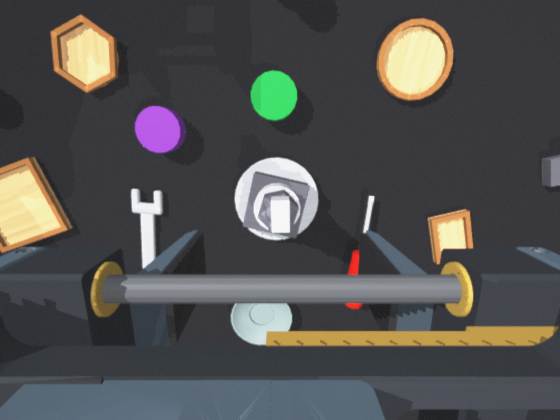

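>>> {"fn": "play_rows", "kwargs": {
  "grip": [1, 1, 1, 1, 1, 0, 0, 0, 0, 0, 0, 0],
  "offset": [
    [-0.4, -0.05, 3],
    [0, 0, 4],
    [0, 0, 4],
    [0, 0, 1.2],
    [0, 0, 0.5],
    [0, 0, 0],
    [0, 0, 0],
    [0, 0, 0],
    [0, 0, 0],
    [0, 0, 0],
    [0, 0, 0],
    [0, 0, 0]
  ],
  "angular": [
    [0, 0, 0],
    [0, 0, 0],
    [0, 0, 0],
    [0, 0, 0],
    [0, 0, 0],
    [0, 0, 0],
    [0, 0, 0],
    [0, 0, 0],
    [0, 0, 0],
    [0, 0, 0],
    [0, 0, 0],
    [0, 0, 0]
  ]
}}

```text
time: 6.18
tool_pos: [0.4605, -0.0347, 0.2777]
tcp_rot: [-3.141, -0.0, 0.04]
ft_force: [-0.1, -0.2, 0.7]
opening: 0.0243
grip_force: 0.0
```

>>> {"fn": "play_rows", "kwargs": {
  "grip": [0, 0, 0, 0, 0, 0, 0, 0],
  "offset": [
    [0, 0, 0],
    [0, 0, 0],
    [0, 0, 0],
    [0, 0, 0],
    [0, 0, -0.5],
    [0, 0, -1.5],
    [0, 0, -1.5],
    [0, 0, 0]
  ],
  "angular": [
    [0, 0, 0],
    [0, 0, 0],
    [0, 0, 0],
    [0, 0, 0],
    [0, 0, 0],
    [0, 0, 0],
    [0, 0, 0],
    [0, 0, 0]
  ]
}}

```text
time: 7.18
tool_pos: [0.4608, -0.0348, 0.3137]
tcp_rot: [3.141, -0.003, 0.04]
ft_force: [-0.0, 0.6, -1.6]
opening: 0.0179
grip_force: 30.0
```

```bash
python3 -c "
from h import *
go(.4184,-.2575,yaw=np.radians(16.5))"
```

```text
t 7.17 pos [ 0.4608 -0.0348  0.3137] rpy [ 3.1412e+00 -2.7000e-03  4.0400e-02] open 0.0179 F [-0.   0.6 -1.6] g 30.0
shift cm (cur axes) [-5.130e+00  2.208e+01 -1.000e-02]
turn deg [  0.04  -0.15 -14.19] j6 1.43 shift cm (new axes) [-10.39  20.15   0.  ]
turn deg [-2.2000e-01 -6.0000e-02  1.6581e+02] j6 1.43 shift cm (new axes) [ 10.39 -20.15  -0.  ]
```

>>> {"fn": "play_rows", "kwargs": {
  "grip": [0, 0, 0, 0, 0, 0, 0, 0, 0, 0, 0, 0],
  "offset": [
    [-0.51, 2.2, 0],
    [-0.57, 2.45, 0],
    [-0.57, 2.45, 0],
    [-0.57, 2.45, 0],
    [-0.57, 2.45, 0],
    [-0.57, 2.45, 0],
    [-0.57, 2.45, 0],
    [-0.57, 2.45, 0],
    [-0.62, 2.7, 0],
    [0, 0, 0],
    [0, 0, 0],
    [0, 0, 0]
  ],
  "angular": [
    [0, 0, 0],
    [0, 0, 0],
    [0, 0, 0],
    [0, 0, 0],
    [0, 0, 0],
    [0, 0, 0],
    [0, 0, 0],
    [0, 0, 0],
    [0, 0, 0],
    [0, 0, -7.1],
    [0, 0, -7.1],
    [0, 0, 0]
  ]
}}

```text
time: 8.68
tool_pos: [0.418, -0.2571, 0.312]
tcp_rot: [-3.14, 0.001, 0.287]
ft_force: [-0.8, 0.2, -0.7]
opening: 0.0177
grip_force: 30.0
```

```bash
python3 - <<'E'
from h import *
k=camera_params('wrist');p,d=snapshot('wrist');W=cloud(k,d);cv2.imwrite('pics/w2.png',p)
b=(np.hypot(W[...,0]-.418,W[...,1]+.2575)<.06)&(d>0)
q=W[b&(W[...,2]>.007)&(W[...,2]<.014)];print(len(q),cv2.minAreaRect((q[:,:2]*1000).astype(np.float32)))
go(.4184,-.2575,.20,yaw=np.radians(16.5))
E
```

```text
927 ((422.8370361328125, -255.17767333984375), (48.902442932128906, 48.05731964111328), 16.18697166442871)
t 8.72 pos [ 0.418  -0.2571  0.3122] rpy [-3.1407e+00  7.0000e-04  2.8600e-01] open 0.0181 F [ 0.5  0.8 -1.2] g 30.0
shift cm (cur axes) [ 0.03  0.06 11.21]
turn deg [-0.05  0.04 -0.11] j6 0.71 shift cm (new axes) [ 0.02  0.05 11.22]
turn deg [6.0000e-02 8.0000e-02 1.7989e+02] j6 0.71 shift cm (new axes) [-0.02 -0.05 11.22]
```

View pics/w2.png

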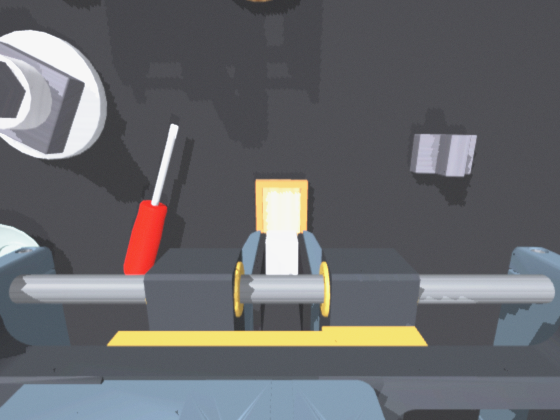

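>>> {"fn": "play_rows", "kwargs": {
  "grip": [0, 0, 0, 0, 0, 0, 0, 0],
  "offset": [
    [0, 0.05, 2],
    [0, 0, 3],
    [0, 0, 3],
    [0, 0, 1.5],
    [0, 0, 0.6],
    [0, 0, 0.4],
    [0, 0, 0.2],
    [0, 0, 0]
  ],
  "angular": [
    [0, 0, 0],
    [0, 0, 0],
    [0, 0, 0],
    [0, 0, 0],
    [0, 0, 0],
    [0, 0, 0],
    [0, 0, 0],
    [0, 0, 0]
  ]
}}

```text
time: 9.72
tool_pos: [0.4185, -0.2577, 0.2061]
tcp_rot: [3.141, -0.001, 0.288]
ft_force: [-0.4, -0.5, -1.1]
opening: 0.0177
grip_force: 30.0
```

>>> {"fn": "play_rows", "kwargs": {
  "grip": [0, 0, 0, 0],
  "offset": [
    [0, 0, 0.1],
    [0, 0, 0.1],
    [0, 0, 0.05],
    [0, 0, 0]
  ],
  "angular": [
    [0, 0, 0],
    [0, 0, 0],
    [0, 0, 0],
    [0, 0, 0]
  ]
}}

```text
time: 10.22
tool_pos: [0.4184, -0.2576, 0.2037]
tcp_rot: [3.141, -0.0, 0.288]
ft_force: [-1.0, 0.4, 4.4]
opening: 0.0181
grip_force: 30.0
```

>>> {"fn": "play_rows", "kwargs": {
  "grip": [0.6, 0.6, 0.6, 1, 1, 1, 1, 1, 1, 1, 1],
  "offset": [
    [0, 0, 0],
    [0, 0, 0],
    [0, 0, 0],
    [0, 0, 0],
    [0, 0, -0.5],
    [0, 0, -2],
    [0, 0, -4],
    [0, 0, -4],
    [0, 0, -4],
    [0, 0, -4],
    [0, 0, -1]
  ],
  "angular": [
    [0, 0, 0],
    [0, 0, 0],
    [0, 0, 0],
    [0, 0, 0],
    [0, 0, 0],
    [0, 0, 0],
    [0, 0, 0],
    [0, 0, 0],
    [0, 0, 0],
    [0, 0, 0],
    [0, 0, 0]
  ]
}}

```text
time: 11.6
tool_pos: [0.4185, -0.2577, 0.401]
tcp_rot: [3.137, -0.004, 0.288]
ft_force: [0.1, -0.1, -0.9]
opening: 0.0909
grip_force: 0.0
```

```bash
cat > chk.py <<'E'
from h import *
import sys
x,y,z=map(float,sys.argv[1:4])
for c in("top","scene"):
    p,d=snapshot(c);W=cloud(camera_params(c),d)
    q=W[(np.hypot(W[...,0]-x,W[...,1]-y)<.06)&(np.abs(W[...,2]-z)<.005)&(d>0)]
    print(c,len(q),np.round(q.mean(0),4) if len(q) else '', cv2.minAreaRect((q[:,:2]*1000).astype(np.float32)) if len(q) else '')
E
python3 chk.py .418 -.2575 .026;  python3 -c "
from h import *
go(.4585,-.0315,yaw=np.radians(-15.4))"
```

```text
top 0  
scene 189 [ 0.4177 -0.258   0.0253] ((417.0580749511719, -257.3594970703125), (33.04795837402344, 18.920909881591797), 16.02642059326172)
t 11.7 pos [ 0.4182 -0.2576  0.3989] rpy [ 3.1402e+00 -1.2000e-03  2.8820e-01] open 0.0915 F [-0.7 -0.6 -0.1] g 0.0
shift cm (cur axes) [ 1.028e+01 -2.053e+01 -2.000e-02]
turn deg [ 0.06 -0.09 31.91] j6 0.71 shift cm (new axes) [ -2.12 -22.86  -0.  ]
turn deg [ 1.2000e-01  8.0000e-02 -1.4809e+02] j6 0.71 shift cm (new axes) [ 2.12 22.86  0.  ]
```

>>> {"fn": "play_rows", "kwargs": {
  "grip": [1, 1, 1, 1, 1, 1, 1, 1, 1, 1],
  "offset": [
    [1.7, -3.4, 0],
    [1.7, -3.4, 0],
    [1.7, -3.4, 0],
    [1.7, -3.4, 0],
    [1.7, -3.4, 0],
    [1.78, -3.53, 0],
    [0, 0, 0],
    [0, 0, 0],
    [0, 0, 0],
    [0, 0, 0]
  ],
  "angular": [
    [0, 0, 0],
    [0, 0, 0],
    [0, 0, 0],
    [0, 0, 0],
    [0, 0, 0],
    [0, 0, 0],
    [0, 0, -9.4],
    [0, 0, -9.4],
    [0, 0, -9.3],
    [0, 0, 0]
  ]
}}

```text
time: 12.95
tool_pos: [0.4582, -0.0315, 0.3964]
tcp_rot: [-3.139, 0.002, 0.777]
ft_force: [-0.2, -0.3, 0.3]
opening: 0.0914
grip_force: 0.0
```

```bash
python3 stack.py w3 .4585 -.0315 .078 .056 .034; python3 -c "
from h import *
go(.4585,-.0315,.256,yaw=np.radians(44.6))"
```

```text
0.078 1246 zmed 0.0775 rect [array([458. , -30.9]), array([43. , 37.3]), np.float64(44.4)] circ ((457.8394470214844, -31.091045379638672), 21.742952346801758) poly [[479, -36], [474, -16], [453, -10], [437, -26], [443, -46], [463, -52]]
0.056 504 zmed 0.0555 rect [array([458.1, -27.1]), array([44.7, 51.1]), np.float64(66.1)] circ ((456.892822265625, -29.710773468017578), 25.70425796508789) poly [[482, -27], [471, -9], [452, -5], [436, -16], [431, -32], [434, -41], [464, -54], [476, -46]]
0.034 1425 zmed 0.0335 rect [array([454.1, -27.8]), array([65.8, 66. ]), np.float64(79.3)] circ ((454.09588623046875, -27.73660659790039), 45.17702865600586) poly [[492, -3], [429, 10], [417, -54], [479, -65]]
t 13.0 pos [ 0.4583 -0.0315  0.3968] rpy [-3.1392e+00  1.9000e-03  7.7590e-01] open 0.0914 F [ 0.  -0.8 -0. ] g 0.0
shift cm (cur axes) [ 0.02  0.01 -0.  ]
turn deg [-0.09  0.16 44.45] j6 0.7 shift cm (new axes) [ 0.02 -0.   -0.  ]
turn deg [-2.0000e-01 -1.1000e-01 -1.3555e+02] j6 0.7 shift cm (new axes) [-0.02  0.    0.  ]
t 13.0 pos [ 0.4583 -0.0315  0.3968] rpy [-3.1392e+00  1.9000e-03  7.7590e-01] open 0.0914 F [ 0.  -0.8 -0. ] g 0.0
shift cm (cur axes) [ 0.05  0.05 14.08]
turn deg [-0.14  0.11 -0.15] j6 0.7 shift cm (new axes) [2.000e-02 1.000e-02 1.408e+01]
turn deg [1.7000e-01 2.1000e-01 1.7985e+02] j6 0.7 shift cm (new axes) [-2.000e-02 -1.000e-02  1.408e+01]
```

>>> {"fn": "play_rows", "kwargs": {
  "grip": [1, 1, 1, 1, 1, 0, 0, 0, 0, 0, 0, 0],
  "offset": [
    [0, 0, 3],
    [0, 0, 5],
    [0, 0, 4],
    [0, 0, 1.5],
    [0, 0, 0.58],
    [0, 0, 0],
    [0, 0, 0],
    [0, 0, 0],
    [0, 0, 0],
    [0, 0, 0],
    [0, 0, 0],
    [0, 0, 0]
  ],
  "angular": [
    [0, 0, 0],
    [0, 0, 0],
    [0, 0, 0],
    [0, 0, 0],
    [0, 0, 0],
    [0, 0, 0],
    [0, 0, 0],
    [0, 0, 0],
    [0, 0, 0],
    [0, 0, 0],
    [0, 0, 0],
    [0, 0, 0]
  ]
}}

```text
time: 14.5
tool_pos: [0.4585, -0.0315, 0.2575]
tcp_rot: [-3.141, -0.0, 0.778]
ft_force: [-0.2, -0.7, 0.9]
opening: 0.0376
grip_force: 30.0
```

>>> {"fn": "play_rows", "kwargs": {
  "grip": [0, 0, 0, 0, 0, 0, 0],
  "offset": [
    [0, 0, 0],
    [0, 0, 0],
    [0, 0, -0.5],
    [0, 0, -1.5],
    [0, 0, -2.5],
    [0, 0, -1.5],
    [0, 0, 0]
  ],
  "angular": [
    [0, 0, 0],
    [0, 0, 0],
    [0, 0, 0],
    [0, 0, 0],
    [0, 0, 0],
    [0, 0, 0],
    [0, 0, 0]
  ]
}}

```text
time: 15.38
tool_pos: [0.4588, -0.0317, 0.3182]
tcp_rot: [3.14, -0.002, 0.779]
ft_force: [-0.0, 0.8, -1.6]
opening: 0.0375
grip_force: 30.0
```

```bash
python3 -c "
from h import *
go(.613,.1888,yaw=np.radians(56))"
```

```text
t 15.38 pos [ 0.4588 -0.0317  0.3182] rpy [ 3.1395e+00 -1.6000e-03  7.7860e-01] open 0.0375 F [-0.   0.8 -1.6] g 30.0
shift cm (cur axes) [26.46 -4.87  0.03]
turn deg [  0.13  -0.08 -11.39] j6 0.7 shift cm (new axes) [26.9   0.45  0.  ]
turn deg [-1.2000e-01 -1.9000e-01  1.6861e+02] j6 0.7 shift cm (new axes) [-26.9   -0.45  -0.  ]
```

>>> {"fn": "play_rows", "kwargs": {
  "grip": [0, 0, 0, 0, 0, 0, 0, 0, 0],
  "offset": [
    [1.9, -0.35, 0],
    [2.4, -0.44, 0],
    [2.4, -0.44, 0],
    [2.4, -0.44, 0],
    [2.4, -0.44, 0],
    [2.4, -0.44, 0],
    [1.6, -0.3, 0],
    [0, 0, 0],
    [0, 0, 0]
  ],
  "angular": [
    [0, 0, 0],
    [0, 0, 0],
    [0, 0, 0],
    [0, 0, 0],
    [0, 0, 0],
    [0, 0, 0],
    [0, 0, 0],
    [0, 0, -6],
    [0, 0, -5.4]
  ]
}}

```text
time: 16.5
tool_pos: [0.5491, 0.0982, 0.3169]
tcp_rot: [-3.141, 0.001, 0.981]
ft_force: [0.8, -0.0, -2.3]
opening: 0.0373
grip_force: 30.0
```

```bash
python3 stack.py w4 .613 .1888 .01;python3 -c "
from h import *
go(.613,.1888,.206,yaw=np.radians(56))"
```

```text
0.01 2122 zmed 0.0096 rect [array([598.9, 169.9]), array([128.1,  68.2]), np.float64(57.2)] circ ((593.9571533203125, 173.21835327148438), 64.1426010131836) poly [[633, 224], [596, 226], [543, 134], [559, 120], [630, 156], [651, 189]]
t 16.55 pos [0.549  0.0981 0.3169] rpy [-3.1408e+00  7.0000e-04  9.8290e-01] open 0.038 F [ 0.4  0.1 -2.1] g 30.0
shift cm (cur axes) [ 1.109e+01  3.000e-01 -1.000e-02]
turn deg [-2.000e-02  6.000e-02  5.632e+01] j6 0.74 shift cm (new axes) [ 6.4  -9.07 -0.  ]
turn deg [-7.0000e-02 -3.0000e-02 -1.2368e+02] j6 0.74 shift cm (new axes) [-6.4   9.07  0.  ]
t 16.55 pos [0.549  0.0981 0.3169] rpy [-3.1408e+00  7.0000e-04  9.8290e-01] open 0.038 F [ 0.4  0.1 -2.1] g 30.0
shift cm (cur axes) [11.1   0.3  11.09]
turn deg [-0.05  0.04  0.32] j6 0.74 shift cm (new axes) [11.1   0.23 11.09]
turn deg [-6.0000e-02 -7.0000e-02 -1.7968e+02] j6 0.74 shift cm (new axes) [-11.1   -0.23  11.09]
```

View pics/w4.png

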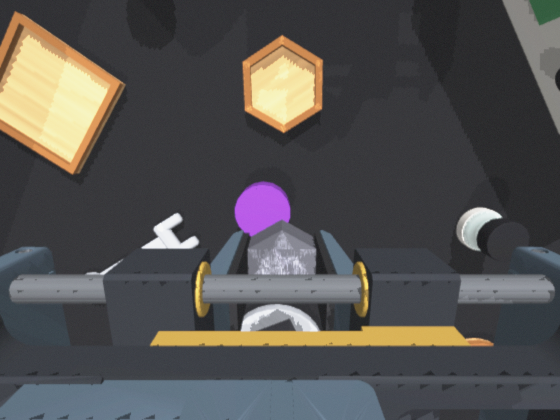

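>>> {"fn": "play_rows", "kwargs": {
  "grip": [0, 0, 0, 0, 0, 0, 0, 0, 0, 0, 0, 0],
  "offset": [
    [2, 0.05, 0],
    [2.5, 0.05, 0],
    [2.5, 0.05, 0],
    [2.5, 0.05, 0],
    [1.7, 0.05, 0],
    [0, 0, 0],
    [0, 0, 3],
    [0, 0, 3.5],
    [0, 0, 2.5],
    [0, 0, 1.2],
    [0, 0, 0.6],
    [0, 0, 0]
  ],
  "angular": [
    [0, 0, 0],
    [0, 0, 0],
    [0, 0, 0],
    [0, 0, 0],
    [0, 0, 0],
    [0, 0, 0],
    [0, 0, 0],
    [0, 0, 0],
    [0, 0, 0],
    [0, 0, 0],
    [0, 0, 0],
    [0, 0, 0]
  ]
}}

```text
time: 18.05
tool_pos: [0.6137, 0.189, 0.2099]
tcp_rot: [3.141, -0.001, 0.977]
ft_force: [0.0, 0.7, -1.4]
opening: 0.0374
grip_force: 30.0
```

>>> {"fn": "play_rows", "kwargs": {
  "grip": [0, 0, 0, 0, 0],
  "offset": [
    [0, 0, 0.15],
    [0, 0, 0.15],
    [0, 0, 0.1],
    [0, 0, 0],
    [0, 0, 0]
  ],
  "angular": [
    [0, 0, 0],
    [0, 0, 0],
    [0, 0, 0],
    [0, 0, 0],
    [0, 0, 0]
  ]
}}

```text
time: 18.68
tool_pos: [0.6136, 0.1891, 0.2056]
tcp_rot: [3.141, -0.0, 0.978]
ft_force: [0.7, 0.6, -0.5]
opening: 0.0376
grip_force: 30.0
```

>>> {"fn": "play_rows", "kwargs": {
  "grip": [0, 0],
  "offset": [
    [0, 0, 0.08],
    [0, 0, 0]
  ],
  "angular": [
    [0, 0, 0],
    [0, 0, 0]
  ]
}}

```text
time: 18.92
tool_pos: [0.6136, 0.1891, 0.2056]
tcp_rot: [3.141, -0.001, 0.978]
ft_force: [-2.0, -0.8, 5.9]
opening: 0.0375
grip_force: 30.0
```

>>> {"fn": "play_rows", "kwargs": {
  "grip": [0.6, 0.6, 0.8, 1, 1, 1, 1, 1, 1],
  "offset": [
    [0, 0, 0],
    [0, 0, 0],
    [0, 0, 0],
    [0, 0, 0],
    [0, 0, -0.5],
    [0, 0, -2.5],
    [0, 0, -4],
    [0, 0, -4],
    [0, 0, -2]
  ],
  "angular": [
    [0, 0, 0],
    [0, 0, 0],
    [0, 0, 0],
    [0, 0, 0],
    [0, 0, 0],
    [0, 0, 0],
    [0, 0, 0],
    [0, 0, 0],
    [0, 0, 0]
  ]
}}

```text
time: 20.05
tool_pos: [0.6138, 0.1891, 0.3378]
tcp_rot: [3.139, -0.004, 0.978]
ft_force: [0.6, -0.3, 0.3]
opening: 0.0912
grip_force: 0.0
```

```bash
python3 chk.py .6135 .189 .026; python3 -c "
from h import *
go(.457,-.0298)"
```

```text
top 23 [0.6167 0.1694 0.0261] ((616.19384765625, 168.57435607910156), (27.04644203186035, 6.135883808135986), 12.983516693115234)
scene 259 [0.6128 0.1871 0.0255] ((611.569091796875, 187.86163330078125), (41.45769119262695, 39.028663635253906), 60.32772445678711)
t 20.15 pos [0.614  0.1892 0.338 ] rpy [ 3.1375 -0.005   0.9776] open 0.0911 F [ 0.7 -0.7 -0.5] g 0.0
shift cm (cur axes) [-26.94  -0.78  -0.14]
```

Hex placed. Back to the stack.

>>> {"fn": "play_rows", "kwargs": {
  "grip": [1, 1, 1, 1, 1, 1, 1, 1, 1],
  "offset": [
    [-3, -0.1, 0],
    [-4, -0.12, 0],
    [-4, -0.12, 0],
    [-4, -0.12, 0],
    [-4, -0.12, 0],
    [-4, -0.1, 0],
    [-3.9, -0.1, 0],
    [0, 0, 0],
    [0, 0, 0]
  ],
  "angular": [
    [0, 0, 0],
    [0, 0, 0],
    [0, 0, 0],
    [0, 0, 0],
    [0, 0, 0],
    [0, 0, 0],
    [0, 0, 0],
    [0, 0, 0],
    [0, 0, 0]
  ]
}}

```text
time: 21.28
tool_pos: [0.4569, -0.0295, 0.3342]
tcp_rot: [-3.141, -0.0, 0.977]
ft_force: [-0.1, 0.3, -0.9]
opening: 0.0912
grip_force: 0.0
```

```bash
python3 stack.py w5 .457 -.0298 .056 .034; python3 chk.py .457 -.0298 .056; python3 -c "
from h import *
go(.457,-.0298,.235)"
```

```text
0.056 2646 zmed 0.0555 rect [array([456.8, -29.9]), array([51.4, 50.8]), np.float64(61.7)] circ ((456.6483154296875, -30.086584091186523), 25.98326873779297) poly [[481, -22], [471, -8], [450, -5], [436, -14], [431, -36], [442, -51], [460, -55], [481, -39]]
0.034 2028 zmed 0.0335 rect [array([454., -28.]), array([66.2, 66. ]), np.float64(79.3)] circ ((454.16595458984375, -27.518049240112305), 45.495277404785156) poly [[492, -2], [428, 10], [417, -53], [480, -65]]
t 21.32 pos [ 0.4572 -0.0292  0.3343] rpy [-3.1414e+00 -4.0000e-04  9.7790e-01] open 0.091 F [-0.  -0.5 -0.5] g 0.0
shift cm (cur axes) [-0.06  0.02 -0.  ]
turn deg [-2.000e-02 -1.000e-02  5.603e+01] j6 0.5 shift cm (new axes) [-0.02  0.06  0.  ]
turn deg [ 2.0000e-02 -3.0000e-02 -1.2397e+02] j6 0.5 shift cm (new axes) [ 0.02 -0.06 -0.  ]
top 0  
scene 477 [ 0.4565 -0.0312  0.0554] ((455.2503662109375, -30.301258087158203), (50.48039627075195, 51.16973876953125), 63.77633285522461)
t 21.43 pos [ 0.4573 -0.029   0.3344] rpy [-3.1414e+00 -2.0000e-04  9.7860e-01] open 0.0913 F [-1.5  0.1  0.4] g 0.0
shift cm (cur axes) [-0.09  0.02  9.94]
```

>>> {"fn": "play_rows", "kwargs": {
  "grip": [1, 1, 1, 1, 0, 0, 0, 0, 0, 0, 0, 0],
  "offset": [
    [-0.07, 0.02, 3],
    [0, 0, 4],
    [0, 0, 2],
    [0, 0, 0.94],
    [0, 0, 0],
    [0, 0, 0],
    [0, 0, 0],
    [0, 0, 0],
    [0, 0, 0],
    [0, 0, 0],
    [0, 0, 0],
    [0, 0, 0]
  ],
  "angular": [
    [0, 0, 0],
    [0, 0, 0],
    [0, 0, 0],
    [0, 0, 0],
    [0, 0, 0],
    [0, 0, 0],
    [0, 0, 0],
    [0, 0, 0],
    [0, 0, 0],
    [0, 0, 0],
    [0, 0, 0],
    [0, 0, 0]
  ]
}}

```text
time: 22.92
tool_pos: [0.4565, -0.0303, 0.2357]
tcp_rot: [3.141, -0.0, 0.977]
ft_force: [-1.3, 0.9, 5.8]
opening: 0.0512
grip_force: 30.0
```

>>> {"fn": "play_rows", "kwargs": {
  "grip": [0, 0, 0, 0, 0, 0],
  "offset": [
    [0, 0, 0],
    [0, 0, -0.5],
    [0, 0, -1.5],
    [0, 0, -2.5],
    [0, 0, -2],
    [0, 0, 0]
  ],
  "angular": [
    [0, 0, 0],
    [0, 0, 0],
    [0, 0, 0],
    [0, 0, 0],
    [0, 0, 0],
    [0, 0, 0]
  ]
}}

```text
time: 23.68
tool_pos: [0.4567, -0.0304, 0.301]
tcp_rot: [3.139, -0.001, 0.978]
ft_force: [-0.8, 0.7, -4.4]
opening: 0.0511
grip_force: 30.0
```

```bash
python3 -c "
from h import *
go(.6228,-.1780,yaw=.4)"
```

```text
t 23.68 pos [ 0.4567 -0.0304  0.301 ] rpy [ 3.1393e+00 -1.2000e-03  9.7770e-01] open 0.0511 F [-0.8  0.7 -4.4] g 30.0
shift cm (cur axes) [-2.96 22.02  0.05]
turn deg [ 0.11 -0.11 33.1 ] j6 0.5 shift cm (new axes) [ 9.55 20.06  0.  ]
turn deg [ 1.400e-01  1.400e-01 -1.469e+02] j6 0.5 shift cm (new axes) [ -9.55 -20.06  -0.  ]
```

>>> {"fn": "play_rows", "kwargs": {
  "grip": [0, 0, 0, 0, 0, 0, 0, 0, 0, 0, 0],
  "offset": [
    [-0.3, 2, 0],
    [-0.33, 2.5, 0],
    [-0.33, 2.5, 0],
    [-0.33, 2.5, 0],
    [-0.34, 2.5, 0],
    [-0.33, 2.5, 0],
    [-0.33, 2.5, 0],
    [-0.34, 2.5, 0],
    [-0.33, 2.5, 0],
    [0, 0, 0],
    [0, 0, 0]
  ],
  "angular": [
    [0, 0, 0],
    [0, 0, 0],
    [0, 0, 0],
    [0, 0, 0],
    [0, 0, 0],
    [0, 0, 0],
    [0, 0, 0],
    [0, 0, 0],
    [0, 0, 0],
    [0, 0, 0],
    [0, 0, 0]
  ]
}}

```text
time: 25.05
tool_pos: [0.6221, -0.1782, 0.2985]
tcp_rot: [-3.138, 0.001, 0.977]
ft_force: [0.2, -0.7, -3.4]
opening: 0.0509
grip_force: 30.0
```

```bash
python3 stack.py w6 .6228 -.178 .01 .005; python3 -c "
from h import *
go(.6228,-.1780,.209)"
```

```text
0.01 1296 zmed 0.0095 rect [array([ 628.1, -168.6]), array([61. , 82.3]), np.float64(55.9)] circ ((622.170654296875, -177.16403198242188), 41.34591293334961) poly [[663, -178], [650, -147], [624, -136], [595, -147], [581, -173], [641, -214], [654, -203]]
0.005 6715 zmed 0.0026 rect [array([ 622.8, -177.9]), array([140. , 139.9]), np.float64(0.0)] circ ((622.008544921875, -177.80836486816406), 98.0167236328125) poly [[691, -247], [691, -108], [554, -108], [553, -248]]
t 25.1 pos [ 0.622  -0.1779  0.2989] rpy [-3.1389e+00  7.0000e-04  9.7740e-01] open 0.0511 F [ 0.1 -0.1 -4.4] g 30.0
shift cm (cur axes) [ 0.04  0.08 -0.  ]
turn deg [-0.12  0.11 56.  ] j6 0.3 shift cm (new axes) [0.08 0.01 0.  ]
turn deg [  -0.13   -0.14 -124.  ] j6 0.3 shift cm (new axes) [-0.08 -0.01 -0.  ]
t 25.1 pos [ 0.622  -0.1779  0.2989] rpy [-3.1389e+00  7.0000e-04  9.7740e-01] open 0.0511 F [ 0.1 -0.1 -4.4] g 30.0
shift cm (cur axes) [0.05 0.1  8.99]
```

View pics/w6.png

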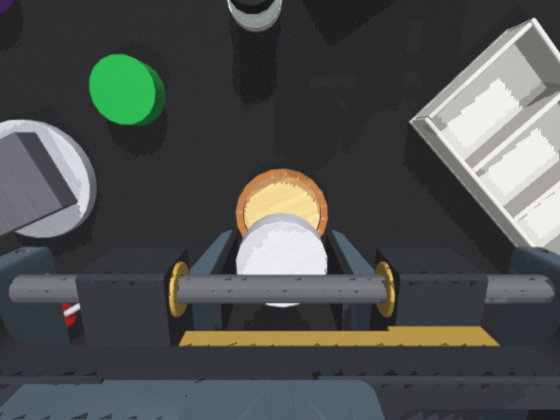

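>>> {"fn": "play_rows", "kwargs": {
  "grip": [0, 0, 0, 0, 0, 0, 0, 0, 0, 0, 0],
  "offset": [
    [0, 0, 2],
    [0, 0, 3],
    [0, 0, 2.2],
    [0, 0, 1.2],
    [0, 0, 0.5],
    [0, 0, 0],
    [0, 0, 0.15],
    [0, 0, 0.1],
    [0, 0, 0.1],
    [0, 0, 0],
    [0, 0, 0]
  ],
  "angular": [
    [0, 0, 0],
    [0, 0, 0],
    [0, 0, 0],
    [0, 0, 0],
    [0, 0, 0],
    [0, 0, 0],
    [0, 0, 0],
    [0, 0, 0],
    [0, 0, 0],
    [0, 0, 0],
    [0, 0, 0]
  ]
}}

```text
time: 26.48
tool_pos: [0.6224, -0.1779, 0.2078]
tcp_rot: [3.142, -0.0, 0.978]
ft_force: [-0.7, -0.2, -4.0]
opening: 0.0512
grip_force: 30.0
```

>>> {"fn": "play_rows", "kwargs": {
  "grip": [0, 0, 0, 0, 0],
  "offset": [
    [0, 0, 0.1],
    [0, 0, 0.1],
    [0, 0, 0.05],
    [0, 0, 0],
    [0, 0, 0]
  ],
  "angular": [
    [0, 0, 0],
    [0, 0, 0],
    [0, 0, 0],
    [0, 0, 0],
    [0, 0, 0]
  ]
}}

```text
time: 27.1
tool_pos: [0.6223, -0.1778, 0.2057]
tcp_rot: [3.141, -0.0, 0.978]
ft_force: [-2.7, 0.2, 3.2]
opening: 0.051
grip_force: 30.0
```

>>> {"fn": "play_rows", "kwargs": {
  "grip": [0.75, 0.75, 0.9, 1, 1, 1, 1, 1, 1, 1, 1],
  "offset": [
    [0, 0, 0],
    [0, 0, 0],
    [0, 0, 0],
    [0, 0, 0],
    [0, 0, -0.5],
    [0, 0, -2.5],
    [0, 0, -4],
    [0, 0, -3],
    [0, 0, 0],
    [0, 0, 0],
    [0, 0, 0]
  ],
  "angular": [
    [0, 0, 0],
    [0, 0, 0],
    [0, 0, 0],
    [0, 0, 0],
    [0, 0, 0],
    [0, 0, 0],
    [0, 0, 0],
    [0, 0, 0],
    [0, 0, -8],
    [0, 0, -8],
    [0, 0, -7.3]
  ]
}}

```text
time: 28.48
tool_pos: [0.6223, -0.1778, 0.3058]
tcp_rot: [3.141, -0.0, 1.389]
ft_force: [-0.4, 0.2, 0.1]
opening: 0.0911
grip_force: 0.0
```

```bash
python3 chk.py .6223 -.178 .026; python3 -c "
from h import *
go(.4541,-.028,.32,yaw=np.radians(79.3))"
```

```text
top 0  
scene 580 [ 0.6221 -0.1837  0.0255] ((621.764404296875, -183.58868408203125), (52.043968200683594, 39.4771728515625), 2.157303810119629)
t 28.57 pos [ 0.6223 -0.1778  0.3056] rpy [ 3.1411 -0.      1.3841] open 0.091 F [-0.9  0.2  0.2] g 0.0
shift cm (cur axes) [ 11.6  -19.31  -1.45]
turn deg [ 0.03 -0.    0.  ] j6 -0.11 shift cm (new axes) [ 11.6  -19.31  -1.44]
turn deg [ 0.0e+00  5.0e-02 -1.8e+02] j6 -0.11 shift cm (new axes) [-11.6   19.31  -1.44]
```

>>> {"fn": "play_rows", "kwargs": {
  "grip": [1, 1, 1, 1, 1, 1, 1, 1],
  "offset": [
    [1.6, -2.71, 0],
    [2, -3.32, 0],
    [2, -3.32, 0],
    [2, -3.32, 0],
    [2, -3.32, 0],
    [2, -3.32, 0],
    [0, 0, 0],
    [0, 0, 0]
  ],
  "angular": [
    [0, 0, 0],
    [0, 0, 0],
    [0, 0, 0],
    [0, 0, 0],
    [0, 0, 0],
    [0, 0, 0],
    [0, 0, 0],
    [0, 0, 0]
  ]
}}

```text
time: 29.58
tool_pos: [0.4548, -0.0282, 0.3058]
tcp_rot: [3.139, -0.0, 1.383]
ft_force: [1.1, -0.1, -0.2]
opening: 0.0909
grip_force: 0.0
```

```bash
python3 stack.py w7 .4541 -.028 .034; python3 chk.py .6223 -.178 .026;python3 -c "
from h import *
go(.4541,-.028,.2135,yaw=np.radians(79.3))"
```

```text
0.034 5781 zmed 0.0335 rect [array([453.9, -28. ]), array([66.1, 66.1]), np.float64(79.4)] circ ((453.839111328125, -27.89122200012207), 45.7807502746582) poly [[491, -2], [428, 9], [416, -54], [479, -66]]
t 29.62 pos [ 0.455  -0.0285  0.3056] rpy [ 3.1397e+00 -1.0000e-04  1.3831e+00] open 0.092 F [ 1.5 -0.8 -0.6] g 0.0
shift cm (cur axes) [ 0.03 -0.1  -0.  ]
turn deg [ 0.09 -0.08 79.24] j6 0.1 shift cm (new axes) [-0.09 -0.05 -0.  ]
turn deg [ 8.0000e-02  9.0000e-02 -1.0076e+02] j6 0.1 shift cm (new axes) [0.09 0.05 0.  ]
top 363 [ 0.6228 -0.1799  0.0261] ((622.9107055664062, -180.17787170410156), (49.87659454345703, 51.30876159667969), 54.3160285949707)
scene 768 [ 0.6226 -0.1783  0.0255] ((621.9724731445312, -177.6148681640625), (50.33208084106445, 51.72773361206055), 43.84638977050781)
t 29.73 pos [ 0.455  -0.0286  0.3053] rpy [ 3.1407e+00 -1.0000e-04  1.3829e+00] open 0.0911 F [-0.3 -0.2  0.8] g 0.0
shift cm (cur axes) [ 0.04 -0.11  9.18]
turn deg [ 0.05 -0.   -0.06] j6 0.1 shift cm (new axes) [ 0.04 -0.1   9.18]
turn deg [-1.0000e-02 -8.0000e-02  1.7994e+02] j6 0.1 shift cm (new axes) [-0.04  0.1   9.18]
```

>>> {"fn": "play_rows", "kwargs": {
  "grip": [1, 1, 1, 1, 1, 0, 0, 0, 0, 0, 0, 0],
  "offset": [
    [0.04, -0.1, 2.5],
    [0, 0, 3.5],
    [0, 0, 2],
    [0, 0, 0.9],
    [0, 0, 0.3],
    [0, 0, 0],
    [0, 0, 0],
    [0, 0, 0],
    [0, 0, 0],
    [0, 0, 0],
    [0, 0, 0],
    [0, 0, 0]
  ],
  "angular": [
    [0, 0, 0],
    [0, 0, 0],
    [0, 0, 0],
    [0, 0, 0],
    [0, 0, 0],
    [0, 0, 0],
    [0, 0, 0],
    [0, 0, 0],
    [0, 0, 0],
    [0, 0, 0],
    [0, 0, 0],
    [0, 0, 0]
  ]
}}

```text
time: 31.22
tool_pos: [0.4534, -0.0275, 0.2138]
tcp_rot: [3.14, -0.0, 1.384]
ft_force: [-0.4, -0.7, 5.6]
opening: 0.0658
grip_force: 30.0
```

>>> {"fn": "play_rows", "kwargs": {
  "grip": [0, 0, 0, 0, 0, 0, 0],
  "offset": [
    [0, 0, -0.4],
    [0, 0, -1],
    [0, 0, -1.5],
    [0, 0, -1.5],
    [0, 0, -1.5],
    [0, 0, -0.8],
    [0, 0, 0]
  ],
  "angular": [
    [0, 0, 0],
    [0, 0, 0],
    [0, 0, 0],
    [0, 0, 0],
    [0, 0, 0],
    [0, 0, 0],
    [0, 0, 0]
  ]
}}

```text
time: 32.1
tool_pos: [0.4531, -0.0275, 0.2805]
tcp_rot: [3.141, -0.0, 1.384]
ft_force: [-0.7, -0.3, -8.3]
opening: 0.0658
grip_force: 30.0
```

```bash
python3 -c "
from h import *
go(.4357,.294,yaw=np.radians(111.3))"
```

```text
t 32.1 pos [ 0.4531 -0.0275  0.2805] rpy [ 3.1411e+00 -2.0000e-04  1.3843e+00] open 0.0658 F [-0.7 -0.3 -8.3] g 30.0
shift cm (cur axes) [31.26 -7.67  0.  ]
turn deg [ 3.000e-02 -0.000e+00 -3.199e+01] j6 0.1 shift cm (new axes) [30.58 10.06  0.  ]
turn deg [-0.0000e+00 -4.0000e-02  1.4801e+02] j6 0.1 shift cm (new axes) [-30.58 -10.06  -0.  ]
```

>>> {"fn": "play_rows", "kwargs": {
  "grip": [0, 0, 0, 0, 0, 0, 0, 0, 0, 0, 0, 0],
  "offset": [
    [1.4, -0.35, 0],
    [2.2, -0.54, 0],
    [2.2, -0.54, 0],
    [2.2, -0.54, 0],
    [2.2, -0.54, 0],
    [2.2, -0.54, 0],
    [1.6, -0.4, 0],
    [0, 0, 0],
    [0, 0, 0],
    [0, 0, 0],
    [0, 0, 0],
    [0, 0, 0]
  ],
  "angular": [
    [0, 0, 0],
    [0, 0, 0],
    [0, 0, 0],
    [0, 0, 0],
    [0, 0, 0],
    [0, 0, 0],
    [0, 0, 0],
    [0, 0, -8],
    [0, 0, -8],
    [0, 0, -8],
    [0, 0, -8],
    [0, 0, 0]
  ]
}}

```text
time: 33.6
tool_pos: [0.445, 0.1168, 0.2799]
tcp_rot: [-3.141, -0.0, 1.941]
ft_force: [0.5, 0.6, -7.8]
opening: 0.0657
grip_force: 30.0
```

```bash
python3 stack.py w8 .4357 .294 .01; python3 -c "
from h import *
go(.4357,.294,.209,yaw=np.radians(111.3))"
```

```text
0.01 2571 zmed 0.0095 rect [array([444.7, 271.8]), array([96.8, 40.1]), np.float64(21.1)] circ ((444.5444030761719, 271.4324035644531), 51.57553482055664) poly [[496, 271], [482, 306], [393, 271], [407, 236]]
t 33.65 pos [0.4451 0.1167 0.2799] rpy [-3.1408e+00 -2.0000e-04  1.9405e+00] open 0.0659 F [ 0.2 -0.5 -8.3] g 30.0
shift cm (cur axes) [16.87  5.53 -0.  ]
turn deg [-3.000e-02 -4.000e-02 -6.882e+01] j6 -0.14 shift cm (new axes) [ 0.94 17.73  0.  ]
turn deg [-4.0000e-02  4.0000e-02  1.1118e+02] j6 -0.14 shift cm (new axes) [ -0.94 -17.73  -0.  ]
t 33.65 pos [0.4451 0.1167 0.2799] rpy [-3.1408e+00 -2.0000e-04  1.9405e+00] open 0.0659 F [ 0.2 -0.5 -8.3] g 30.0
shift cm (cur axes) [16.87  5.54  7.09]
turn deg [-0.04 -0.01 -0.12] j6 -0.14 shift cm (new axes) [16.86  5.56  7.09]
turn deg [-2.0000e-02  7.0000e-02  1.7988e+02] j6 -0.14 shift cm (new axes) [-16.86  -5.56   7.09]
```

View pics/w8.png

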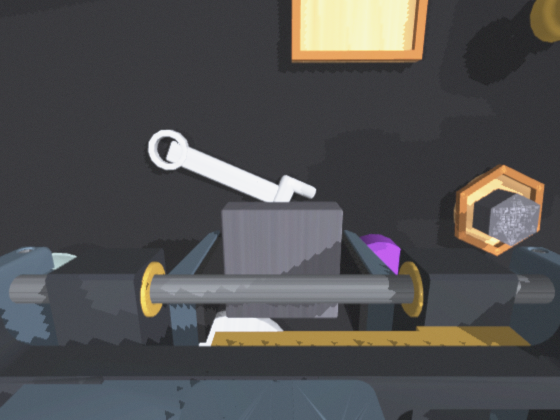

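>>> {"fn": "play_rows", "kwargs": {
  "grip": [0, 0, 0, 0, 0, 0, 0, 0, 0, 0, 0],
  "offset": [
    [1.3, 0.42, 0],
    [2, 0.65, 0],
    [2, 0.65, 0],
    [2, 0.65, 0],
    [2, 0.65, 0],
    [2, 0.65, 0],
    [2, 0.65, 0],
    [2, 0.65, 0],
    [1.85, 0.58, 0],
    [0, 0, 0],
    [0, 0, 0]
  ],
  "angular": [
    [0, 0, 0],
    [0, 0, 0],
    [0, 0, 0],
    [0, 0, 0],
    [0, 0, 0],
    [0, 0, 0],
    [0, 0, 0],
    [0, 0, 0],
    [0, 0, 0],
    [0, 0, 0],
    [0, 0, 0]
  ]
}}

```text
time: 35.02
tool_pos: [0.4344, 0.2964, 0.28]
tcp_rot: [-3.141, 0.001, 1.943]
ft_force: [-0.5, -0.3, -6.8]
opening: 0.0655
grip_force: 30.0
```

```bash
python3 stack.py w9 .4348 .297 .01 .08; python3 -c "
from h import *
go(.4348,.297,.209,yaw=np.radians(111.3))"
```

```text
0.01 1574 zmed 0.0095 rect [array([423. , 326.1]), array([96.3, 36.4]), np.float64(21.3)] circ ((422.9602966308594, 325.6822204589844), 51.029136657714844) poly [[474, 326], [461, 360], [372, 325], [385, 293]]
0.08 195 zmed 0.0825 rect [array([422.7, 326.2]), array([65.1,  0.7]), np.float64(21.3)] circ ((422.80523681640625, 325.85406494140625), 32.52964401245117) poly [[453, 338], [392, 314]]
t 35.08 pos [0.4345 0.2961 0.28  ] rpy [-3.1406e+00  5.0000e-04  1.9425e+00] open 0.0657 F [-0.3  0.8 -7.8] g 30.0
shift cm (cur axes) [ 0.07  0.06 -0.  ]
turn deg [-6.000e-02 -1.000e-02 -6.871e+01] j6 0.2 shift cm (new axes) [-0.03  0.09  0.  ]
turn deg [-1.0000e-02  7.0000e-02  1.1129e+02] j6 0.2 shift cm (new axes) [ 0.03 -0.09 -0.  ]
t 35.08 pos [0.4345 0.2961 0.28  ] rpy [-3.1406e+00  5.0000e-04  1.9425e+00] open 0.0657 F [-0.3  0.8 -7.8] g 30.0
shift cm (cur axes) [0.07 0.07 7.1 ]
turn deg [-0.05  0.03 -0.01] j6 0.2 shift cm (new axes) [0.07 0.06 7.1 ]
turn deg [4.0000e-02 9.0000e-02 1.7999e+02] j6 0.2 shift cm (new axes) [-0.07 -0.06  7.1 ]
```

>>> {"fn": "play_rows", "kwargs": {
  "grip": [0, 0, 0, 0, 0, 0, 0, 0, 0, 0, 0],
  "offset": [
    [0.25, 0, 0],
    [0, 0, 1.5],
    [0, 0, 2],
    [0, 0, 2],
    [0, 0, 1],
    [0, 0, 0.5],
    [0, 0, 0.1],
    [0, 0, 0.1],
    [0, 0, 0.1],
    [0, 0, 0],
    [0, 0, 0]
  ],
  "angular": [
    [0, 0, 0],
    [0, 0, 0],
    [0, 0, 0],
    [0, 0, 0],
    [0, 0, 0],
    [0, 0, 0],
    [0, 0, 0],
    [0, 0, 0],
    [0, 0, 0],
    [0, 0, 0],
    [0, 0, 0]
  ]
}}

```text
time: 36.45
tool_pos: [0.4338, 0.2988, 0.2074]
tcp_rot: [3.141, -0.0, 1.943]
ft_force: [-1.1, -0.0, -8.0]
opening: 0.0655
grip_force: 30.0
```

>>> {"fn": "play_rows", "kwargs": {
  "grip": [0, 0, 0, 0, 0],
  "offset": [
    [0, 0, 0.1],
    [0, 0, 0.08],
    [0, 0, 0.05],
    [0, 0, 0],
    [0, 0, 0]
  ],
  "angular": [
    [0, 0, 0],
    [0, 0, 0],
    [0, 0, 0],
    [0, 0, 0],
    [0, 0, 0]
  ]
}}

```text
time: 37.08
tool_pos: [0.4337, 0.2987, 0.2058]
tcp_rot: [3.141, -0.0, 1.943]
ft_force: [-2.9, -2.0, 6.3]
opening: 0.066
grip_force: 30.0
```

>>> {"fn": "play_rows", "kwargs": {
  "grip": [1, 1, 1, 1, 1, 1, 1, 1, 1, 1, 1, 1],
  "offset": [
    [0, 0, 0],
    [0, 0, 0],
    [0, 0, 0],
    [0, 0, 0],
    [0, 0, -0.5],
    [0, 0, -2],
    [0, 0, -4],
    [0, 0, -4],
    [0, 0, -4],
    [0, 0, -2],
    [0, 0, 0],
    [0, 0, 0]
  ],
  "angular": [
    [0, 0, 0],
    [0, 0, 0],
    [0, 0, 0],
    [0, 0, 0],
    [0, 0, 0],
    [0, 0, 0],
    [0, 0, 0],
    [0, 0, 0],
    [0, 0, 0],
    [0, 0, 0],
    [0, 0, 0],
    [0, 0, 0]
  ]
}}

```text
time: 38.58
tool_pos: [0.4334, 0.2985, 0.369]
tcp_rot: [-3.14, 0.0, 1.943]
ft_force: [0.1, -1.2, 0.4]
opening: 0.0913
grip_force: 0.0
```

```bash
python3 stack.py w10 .434 .298 .026 .01; for a in ".434 .298" ".6223 -.178" ".613 .189" ".418 -.2575"; do python3 chk.py $a .026; done; python3 -c "
from h import *
cv2.imwrite('pics/s9.png',snapshot('scene')[0])"
```

```text
0.026 3656 zmed 0.0255 rect [array([434. , 298.7]), array([66.1, 65.4]), np.float64(21.1)] circ ((434.15045166015625, 298.5038146972656), 45.780540466308594) poly [[476, 280], [452, 340], [392, 317], [416, 257]]
0.01 1950 zmed 0.0094 rect [array([434. , 298.2]), array([96.1, 96.7]), np.float64(21.5)] circ ((434.0822448730469, 298.66259765625), 67.39509582519531) poly [[495, 272], [461, 361], [372, 325], [408, 237]]
t 38.62 pos [0.4334 0.2986 0.3687] rpy [-3.1391e+00  5.0000e-04  1.9428e+00] open 0.0912 F [ 0.6  0.5 -0.3] g 0.0
shift cm (cur axes) [-0.07  0.04 -0.  ]
turn deg [-1.400e-01 -6.000e-02 -6.869e+01] j6 0.21 shift cm (new axes) [-0.06 -0.06 -0.  ]
turn deg [-7.0000e-02  1.5000e-01  1.1131e+02] j6 0.21 shift cm (new axes) [0.06 0.06 0.  ]
top 681 [0.4368 0.2917 0.0256] ((436.7515563964844, 292.18524169921875), (66.77554321289062, 58.87873077392578), 21.812374114990234)
scene 567 [0.4345 0.296  0.0256] ((432.93359375, 298.04827880859375), (66.06564331054688, 71.5083999633789), 21.267173767089844)
top 359 [ 0.6226 -0.18    0.0263] ((622.7211303710938, -180.36715698242188), (50.31370162963867, 51.22825622558594), 78.00598907470703)
scene 765 [ 0.6225 -0.1783  0.0256] ((622.0579833984375, -177.4700469970703), (50.98052978515625, 50.853206634521484), 77.22785949707031)
top 216 [0.614  0.1858 0.0255] ((613.5687866210938, 186.33787536621094), (38.36085891723633, 41.3834228515625), 86.32343292236328)
scene 256 [0.6126 0.1873 0.0254] ((612.0899047851562, 188.1778106689453), (40.09196853637695, 40.80963897705078), 76.6855239868164)
top 107 [ 0.4181 -0.2595  0.0257] ((418.20721435546875, -259.80133056640625), (30.98671531677246, 18.877119064331055), 17.666711807250977)
scene 188 [ 0.418  -0.2581  0.0254] ((417.0431213378906, -258.08111572265625), (32.888580322265625, 18.73000144958496), 18.630142211914062)
```

View pics/s9.png

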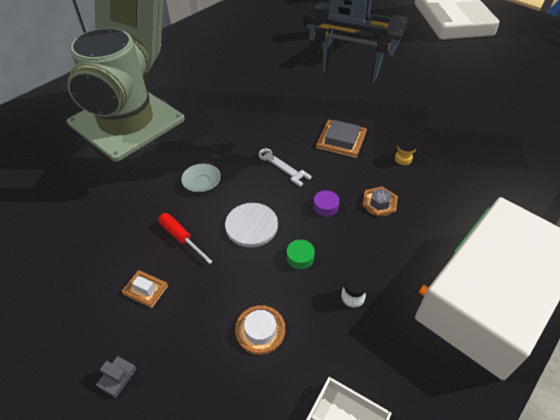

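All four blocks sit flat and centred in their nests: bar (144,287), hex (380,200), round (260,328) and square (343,136). The platen at (252,224) is empty and the gripper is clear of everything.

```bash
python3 -c "
from rig import *
print(sign_off())"
```

```text
the job is handed in; nothing more can be done
None
```

All four blocks lie flat, released and at rest in the nests of their own shape; I handed the job in at about 39 s of the 112 s allowed, and the sign-off returned no verdict.

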